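# Load the plate reader and start it with the two-key pod

## Task

Push the plate reader's tray fully home with the fingertips. Then press the two round keys on the start pod right down together, one fingertip on each, hold them down for three seconds to start the run, then let go so both spring back up and move clear. Do not grasp or lift anything, do not press the square keys on the other pod, and leave the pods and the other things where they stand.

Things in the scene. Friction and masses are not known exactly. Their poses are not given: they have to be found in the camera images.
- reader: The plate reader: a white instrument fixed to the bench, 300 mm deep (x), 250 mm wide (y), 120 mm high. Its origin lies at bench level in front of the machine, straight below where the middle of the tray front panel's outer face (point tray_front) stands when the tray is fully home. Its x axis points into the machine, the way the tray is pushed; z up. The face where the tray comes out is 37 mm from the origin along +x, the machine's centre 187 mm.
- tray (a joint): How far the plate tray stands out of the reader (m): 0 fully home against its stop, up to 0.12 out. It slides straight along the reader's x axis with about 2 N of friction and stays where it is left. Starts 0.05 to 0.11 out.
- tray_front (a point): Centre of the outer face of the tray's upright grey front panel, the face to push on; 47 mm above the bench. The panel is 130 mm wide (along the reader's y), 50 mm high (22 to 72 mm above the bench), 12 mm thick. Fully home this face still stands 37 mm out from the reader's face. A white 96-well plate is fixed on the tray behind the panel.
- start_pod: The start pod: a loose white box standing on the bench, 75 mm (x) x 130 mm (y) x 35 mm high, about 0.8 kg, with two ROUND black keys on top, 60 mm apart centre to centre along its y axis. Origin under the centre of its underside; z up.
- start_left (a joint): Travel of the round key at +30 mm on the start pod's y axis (m): 0 up, 0.006 fully down. Sprung straight up: starts moving at about 1.2 N, fully down takes about 4 N.
- start_right (a joint): The same for the round key at -30 mm on the start pod's y axis.
- start_left_top (a point): Centre of the top of that left round key, 29 mm across; 49 mm above the bench and 14 mm proud of the pod when up (still 8 mm proud when fully down).
- start_right_top (a point): Centre of the top of the right round key, same sizes.
- jog_pod: The other pod, to be left alone: the same white box with two SQUARE black keys (26 mm) in the same places. The two pods may stand in either place. Origin under the centre of its underside.
- jog_left (a joint): Travel of a square key (m), 0 up, 0.006 fully down; not to be pressed.
- jog_right (a joint): Travel of the other square key (m); not to be pressed.
- petri_dish: Bystander: flat round lidded dish, 95 mm across, 15 mm high. Origin at the centre of its underside.
- objective: Bystander: steel microscope objective standing on end, 34 mm across, 44 mm high. Origin at the centre of its underside.
- vial: Bystander: small amber screw-cap vial, 28 mm across, 55 mm high. Origin at the centre of its underside.
- tip_box: Bystander: grey box with clear lid, 87 x 122 x 63 mm. Origin at the centre of its underside.
- slide_box: Bystander: small cardboard box, 90 x 35 x 30 mm. Origin at the centre of its underside.
- reagent: Bystander: glass bottle, 66 mm across, 120 mm high. Origin at the centre of its underside.
Not all that is in view belongs to the job. What is shaped like the start_pod but orange is not meant.

How it is judged:
On the way, in this order (a step that is already met when the one before it is completed fails the run):
1. the tray is fully home (within 5 mm) (value of joint tray below 0.005 m), for 0.2 s.
2. both round keys are held down together by the fingers (over 4 mm of their 6 mm) for 2.5 s without a break (value of joint each of start_left, start_right above 0.004 m and contact force between the fingers and start_pod above 2 N and value of joint tray below 0.008 m), for 2.5 s.
At the end, for the whole second after the job is handed in: The tray is home (within 8 mm), both round keys are up again (within 1 mm), and both pods stand flat on the bench (value of joint tray below 0.008 m and value of joint each of start_left, start_right below 0.001 m and height (world z) of each of start_pod, jog_pod below 0.006 m and angle between each of start_pod, jog_pod's own z axis and vertical below 0.05 rad); the robot touches nothing.
It fails at once if a start key is pressed while the tray is still out (value of joint tray above 0.01 m and value of joint any of start_left, start_right above 0.003 m).
It fails at once if one start key is pressed right down while the other is still up ((value of joint start_left above 0.0045 m and value of joint start_right below 0.001 m) or (value of joint start_right above 0.0045 m and value of joint start_left below 0.001 m)).
It fails at once if a square key is pressed (over 3 mm) (value of joint any of jog_left, jog_right above 0.003 m).
It fails at once if a pod is lifted (over 12 mm), tipped or pushed more than 30 mm (height (world z) of any of start_pod, jog_pod above 0.012 m or angle between any of start_pod, jog_pod's own z axis and vertical above 0.2 rad or distance of any of start_pod, jog_pod from where it was at the start of the episode above 0.03 m).
It fails at once if a bystander is lifted or moved more than 30 mm (distance of any of petri_dish, objective, vial, tip_box, slide_box, reagent from where it was at the start of the episode above 0.03 m).
It also fails if it takes over 48 s, if anything falls off the work surface, if the arm or the gripper's body presses on something with over 40 N, if the wrist force passes 120 N, or if a joint passes its speed limit or range.

## Robot

A 6-joint arm with a two-finger parallel gripper is mounted at the origin on the work surface. World frame = base frame: x ahead of the robot, y to its left, z up, the work surface at z = 0. Lengths are in m, angles in rad, forces in N, time in s.
With the tool pointing down it reaches from about 0.25 to 0.85 m from the base axis. Payload 12.5 kg.
Tool frame: the origin (TCP) lies between the finger pads; the fingertips stand ahead of it and the grasp point (between the pads) lies 11 mm behind it (arm.tip_extent is the x of the fingertips in the tool frame, in m); x points along the fingers, z is the direction in which the jaws open and shut, and the axes are right-handed (so a half turn about x gives the same grasp; the last joint's range is limited). The gripper opens to 93 mm and grips with 3 to 60 N. Pads are 15 mm wide; open, the fingers measure 128 mm over their backs; the gripper's body (75 mm by 188 mm) begins 65 mm behind the grasp point.
Start: joints at [1.178, 0.351, 1.652, -0, 1.139, -0.085], TCP at [0.167, 0.524, 0.227] pointing down, gripper open.
Joint ranges: [-2.75, 2.75], [-0.79, 2.1], [0.01, 2.65], [-1.57, 4.71], [0.07, 3.14], [-2.87, 2.87]. Speed limits (rad/s): [2.22, 2.22, 2.79, 3.14, 3.14, 3.14].

## Interface

Orientations are given as a 3x3 rotation matrix whose columns are the frame's x, y, z axes.
In Python, from bench import arm gives the robot as it stands.
- The arm moves only by the tool step_arm, never from a script. Its argument "motion" is a list that holds one entry, the list of rows, each a list of 7 numbers: the shift along the tool's x, y, z in m, then the turn, a rotation vector about the tool's x, y, z in degrees, then the finger opening in m, from 0 to 0.093. A call has 1 to 12 rows; each row shifts and turns the commanded pose from where the row before left it, along the tool's axes as they then stand; what a row does not reach is not made up. A row lasts 1/10 s, in which the tool goes at most 50 mm and 8.59 degrees, less where a joint would pass 70% of its speed; a pose out of reach is approached as far as the arm can. A call with a gripper value outside its range is refused whole. The fingers move at their own pace and stop on an object; the grip force is fixed at half the most. Time passes only in rows, so rows that do not move let the fingers close. It gives the time, the measured TCP pose, the force and the opening at its end, in the units of the state.
- arm.observe(): the state, without advancing time (a new reading comes with each control period).
- arm.read_camera(name): name is "scene" or "side" or "wrist"; returns a dict with "color" (400x640x3 uint8, blue, green, red), "fov_y" (degrees; the focal length in pixels is half the picture's height over the tangent of half this angle, whatever the lens; pixels are square), "cx", "cy" (the principal point, pixels), "R" (3x3) and "t" (3): a world point X has camera coordinates R X + t; the wrist camera has in their place "mount" (4x4, takes a point from camera to tool coordinates, whose origin is the TCP and whose axes are the tool frame's). Camera axes: x right, y down, z forward; pixel columns grow to the right and rows downward; lengths in m; the calibration is good to about 2 mm. The wrist camera is an equidistant fisheye: a pixel r from the principal point sees the ray r / f radians off the axis. A picture is of the moment at which its call begins: read the wrist's pose just before it. There is no depth.
- arm.finish_job(): hands the job in, once; it reports no verdict.
The state is a dict: "time": time; "joint_pos": joint angles; "joint_vel": joint speeds; "tau": joint torques, N m; "position": TCP position; "tool_rot": TCP orientation; "wrist_force": force on the tool from outside, world axes, zero at the start; "moment": the same for the moment, N m; "grip_width": finger opening in m.
Only numpy, scipy, OpenCV 4.12 (cv2) and the standard library are available. Lean on these libraries where they do the work, as an engineer would, in place of code of your own. Each camera call takes 0.05 s, during which the arm holds its last target.

## Working session

There is one attempt and no reset: what is moved stays moved. The work goes in short steps, Python scripts to look and compute and a tool call to move; the robot and the scene stay as the last step left them, time stands still between calls to the robot, and variables do not carry over. Pictures are saved under pics/ and viewed, and the job is handed in when it is done.

Besides the shell and the picture viewer there is one more tool, called after "Emit:" as name([rows], argument=value, ...), one row to a line, values as JSON. step_arm: Moves the arm, as the interface text tells. Its arguments: {"type":"object","properties":{"motion":{"type":"array","items":{"type":"array","items":{"type":"array","items":{"type":"number"}}}}},"required":["motion"]}

```bash
mkdir -p pics; ls
python3 - <<'E'
from bench import arm
import cv2
s=arm.observe();print({k:s[k] for k in('time','position','tool_rot','wrist_force','grip_width')},arm.tip_extent)
for n in('scene','side','wrist'):
    c=arm.read_camera(n);cv2.imwrite(f'pics/{n}0.png',c['color']);print(n,{k:v for k,v in c.items() if k!='color'})
E
```

```text
pics
{'time': 0.0, 'position': array([0.16646414, 0.52384623, 0.22607611]), 'tool_rot': array([[-4.70799765e-04, -9.53006489e-01,  3.02949519e-01],
       [-1.11494652e-03,  3.02949865e-01,  9.53005843e-01],
       [-9.99999268e-01,  1.10902415e-04, -1.20517999e-03]]), 'wrist_force': array([ 0.25823576,  0.18574501, -0.30998179]), 'grip_width': 0.09282955239962745} 0.008
scene {'fov_y': 54.1589696348172, 'cx': 326.27130289601445, 'cy': 196.91689503190503, 'R': array([[-0.35229417,  0.93582798, -0.01071479],
       [ 0.62279659,  0.22587644, -0.74906892],
       [-0.69857944, -0.27056575, -0.66240542]]), 't': array([ 0.24913911, -0.25427109,  1.5267126 ])}
side {'fov_y': 48.834712091222904, 'cx': 316.50950679346937, 'cy': 196.738573769283, 'R': array([[-0.8914308 , -0.45258763,  0.02270617],
       [-0.31108784,  0.57475551, -0.75688867],
       [ 0.32950795, -0.68177748, -0.65314927]]), 't': array([0.4346506 , 0.26549216, 0.89684355])}
wrist {'fov_y': 65.70646984690485, 'cx': 323.2403841820261, 'cy': 204.45249816814353, 'mount': array([[ 6.37999325e-04, -2.78114870e-01,  9.60547611e-01,
        -1.58944946e-01],
       [ 1.22380179e-04, -9.60547777e-01, -2.78114999e-01,
         7.69161221e-02],
       [ 9.99999789e-01,  2.94989171e-04, -5.78793085e-04,
         9.83497783e-04],
       [ 0.00000000e+00,  0.00000000e+00,  0.00000000e+00,
         1.00000000e+00]])}
```

View pics/scene0.png

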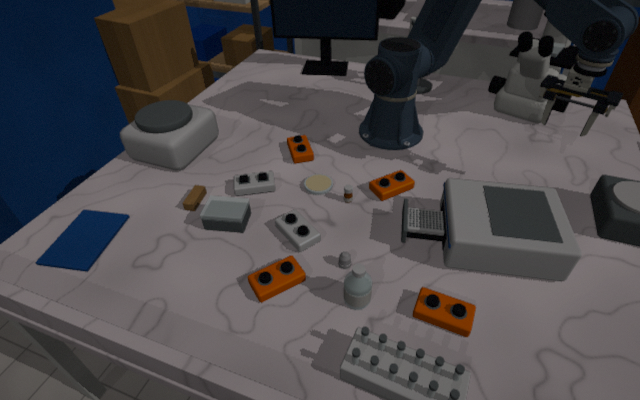

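View pics/side0.png

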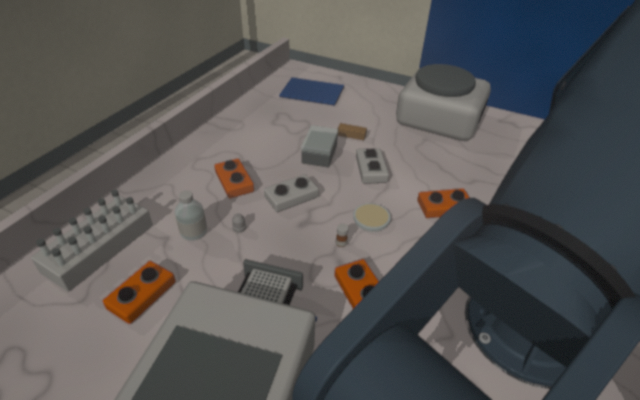

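View pics/wrist0.png

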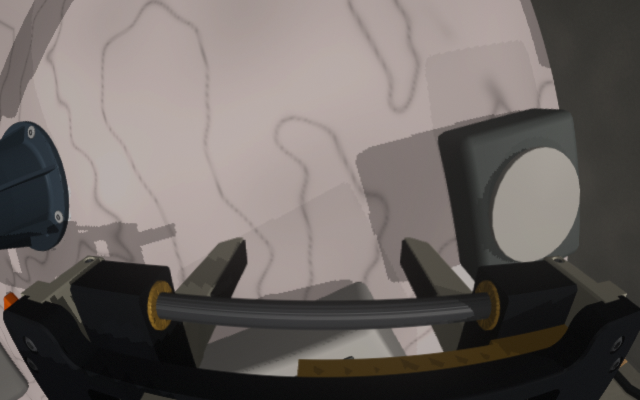

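Candidates in the scene image are two white pods, A at (254,183) and B at (298,230). The orange decoys are at (300,148), (391,184), (277,278) and (445,310). I'll crop A and B closely to tell round keys from square.

Run:
```python
import cv2,numpy as np
a=cv2.imread('pics/scene0.png');b=cv2.imread('pics/side0.png')
def cr(i,x,y,w=36):return cv2.resize(i[y-w*3//4:y+w*3//4,x-w:x+w],(400,300),interpolation=cv2.INTER_CUBIC)
o=np.vstack([np.hstack([cr(a,254,183),cr(a,298,230)]),np.hstack([cr(b,372,163),cr(b,292,190)])])
o=cv2.convertScaleAbs(o,alpha=1.3,beta=20)
cv2.imwrite('pics/crop.png',o)
o=cv2.resize(a[160:290,380:580],(800,520),interpolation=cv2.INTER_CUBIC)
cv2.imwrite('pics/crop2.png',o)
o=cv2.resize(b[240:340,200:340],(798,570),interpolation=cv2.INTER_CUBIC)
cv2.imwrite('pics/crop3.png',o)
```

```text
(no output)
```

View pics/crop.png

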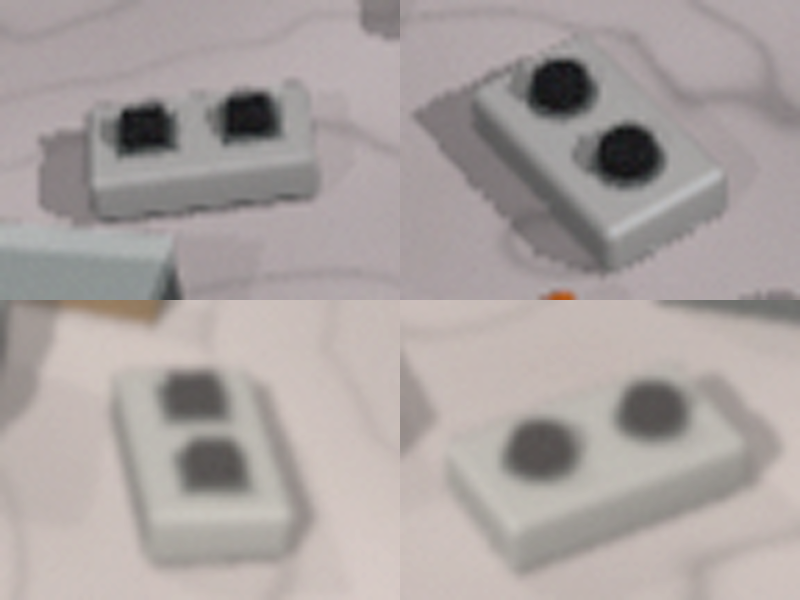

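View pics/crop2.png

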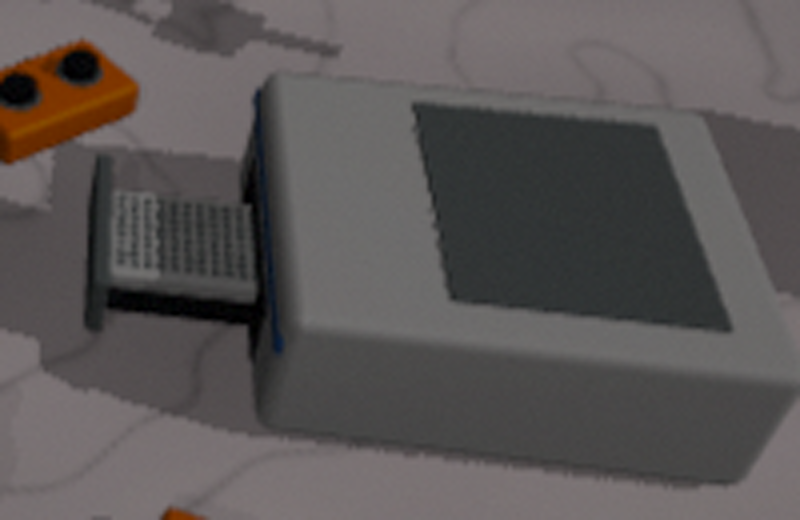

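View pics/crop3.png

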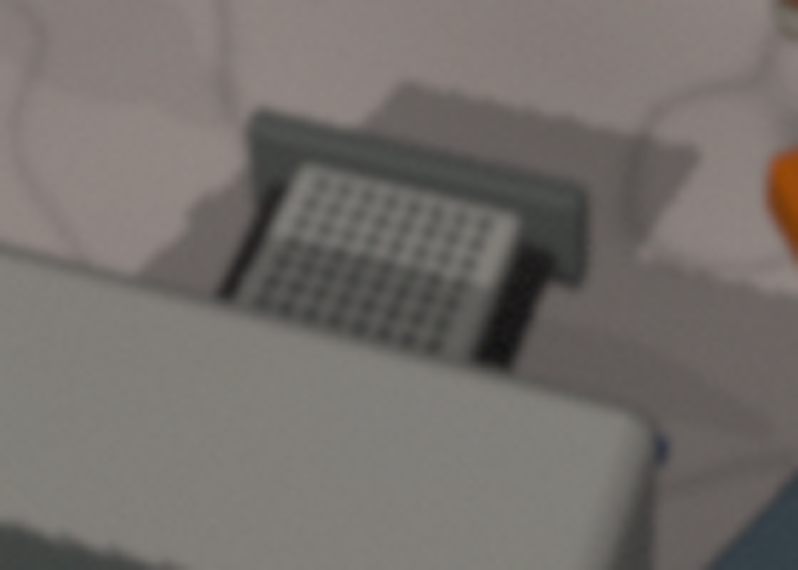

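The bottom-left and top-left crops show square keys on A (254,183). B (298,230) has round keys, so B is the start pod. In the scene image the tray panel's top edge runs from about (404,199) to (403,240). Next I'll measure positions.

```bash
cat > h.py <<'E'
import numpy as np,cv2
def K(c):return 200/np.tan(np.radians(c['fov_y']/2))
def ray(c,u,v):
    d=np.array([(u-c['cx'])/K(c),(v-c['cy'])/K(c),1]);R=c['R'];return -R.T@c['t'],R.T@d
def onz(c,u,v,z):
    o,d=ray(c,u,v);return o+d*(z-o[2])/d[2]
def proj(c,X):
    p=c['R']@np.asarray(X)+c['t'];return K(c)*p[:2]/p[2]+[c['cx'],c['cy']]
def tri(a,b):
    (o1,d1),(o2,d2)=a,b
    s=np.linalg.lstsq(np.c_[d1,-d2],o2-o1,rcond=None)[0]
    p,q=o1+d1*s[0],o2+d2*s[1];return (p+q)/2,np.linalg.norm(p-q)
E
python3 - <<'E'
from bench import arm
from h import *
np.set_printoptions(precision=4,suppress=True)
S=arm.read_camera('scene');D=arm.read_camera('side')
def blobs(c,x0,y0,x1,y1,th):
    g=cv2.cvtColor(c['color'],cv2.COLOR_BGR2GRAY)[y0:y1,x0:x1]
    n,_,st,ce=cv2.connectedComponentsWithStats((g<th).astype(np.uint8))
    return [(ce[i]+[x0,y0],st[i][2:]) for i in range(1,n) if st[i][4]>25]
bs=blobs(S,278,208,322,250,45);bd=blobs(D,266,170,318,206,105)
for n,c,B in(('S',S,bs),('D',D,bd)):
    for e,a in B:print(n,e,a,onz(c,*e,.043))
print('jog',[onz(S,*e,.043) for e,a in blobs(S,234,168,276,190,45)])
print('panel scene z.072',onz(S,404.5,198.5,.072),onz(S,403,240,.072))
for u,v in((244,260.5),(302.5,272)):print('panel side',onz(D,u,v,.072))
# reader top corners
for u,v in((448,178.5),(452,242),(556,188),(578,255)):print('reader',onz(S,u,v,.12))
for n,u,v,z in(('dish',319,184,.015),('obj',345,265,.0),('vial',348,200,0),('reagent',358,303,0),('tip',226,215,.063),('slide',196,198,.03),('or1',391,184,.035),('or2',445,310,.035),('or3',277,278,.035)):print(n,onz(S,u,v,z))
E
```

```text
S [290.2473 218.5376] [12 10 93] [ 0.6111 -0.145   0.043 ]
S [302.3608 230.6392] [12 10 97] [ 0.6428 -0.0939  0.043 ]
D [301.2431 182.5139] [ 15  12 144] [ 0.6064 -0.1426  0.043 ]
D [313.9286 180.6786] [ 8  9 28] [ 0.5804 -0.1655  0.043 ]
D [281.1409 189.6443] [ 15  12 149] [ 0.6382 -0.0919  0.043 ]
D [301.3583 199.5615] [ 38  15 187] [ 0.5735 -0.0825  0.043 ]
jog [array([ 0.4678, -0.3087,  0.043 ]), array([ 0.4988, -0.3598,  0.043 ])]
panel scene z.072 [0.4498 0.1445 0.072 ] [0.6094 0.1749 0.072 ]
panel side [0.5711 0.1736 0.072 ]
panel side [0.4488 0.1433 0.072 ]
reader [0.3781 0.2485 0.12  ]
reader [0.6205 0.29   0.12  ]
reader [0.3198 0.533  0.12  ]
reader [0.562  0.5665 0.12  ]
dish [ 0.4089 -0.1373  0.015 ]
obj [0.6825 0.0438 0.    ]
vial [ 0.4346 -0.0296 -0.    ]
reagent [0.782  0.1106 0.    ]
tip [ 0.6779 -0.3103  0.063 ]
slide [ 0.6169 -0.4609  0.03  ]
or1 [0.354  0.0855 0.035 ]
or2 [0.7536 0.3078 0.035 ]
or3 [ 0.8054 -0.0926  0.035 ]
```

Position checks:
- **Keys:** about 60 mm apart in both views, at (0.609,-0.144) and (0.641,-0.093), which fits the given size.
- **Tray panel:** the side view gives about 126 mm wide (130 given), with the panel direction about 11–14° from +x.
- **Scene near end:** my scene pick gave 162 mm, so I took a lower corner there and I'm dropping it.

I'll move the arm to a spot in front of the panel, staying high, and refine from there with the wrist camera.

Emit:
step_arm([
  [[0, -0.039, -0.0255, 0, 0, 0, 0.046], [0, -0.039, -0.0255, 0, 0, 0, 0.046], [0, -0.039, -0.0255, 0, 0, 0, 0.046], [0, -0.039, -0.0255, 0, 0, 0, 0.046], [0, -0.039, -0.0255, 0, 0, 0, 0.046], [0, -0.039, -0.0255, 0, 0, 0, 0.046], [0, -0.039, -0.0255, 0, 0, 0, 0.046], [0, -0.039, -0.0255, 0, 0, 0, 0.046], [0, -0.039, -0.0255, 0, 0, 0, 0.046], [0, -0.039, -0.0255, 0, 0, 0, 0.046], [0, -0.039, -0.0255, 0, 0, 0, 0.046], [0, -0.039, -0.0255, 0, 0, 0, 0.046]],
])

```text
time: 1.45
position: [0.5208, 0.0889, 0.2267]
tool_rot: [[0.0, -0.953, 0.303], [0.0, 0.303, 0.953], [-1.0, -0.0, 0.0]]
wrist_force: [0.6, 0.7, 0.3]
grip_width: 0.0456
```

Emit:
step_arm([
  [[0, 0, 0, 7.5, 0, 0, 0.046], [0, 0, 0, 7.5, 0, 0, 0.046], [0, 0, 0, 7.5, 0, 0, 0.046], [0, 0, 0, 7.5, 0, 0, 0.046], [0, 0, 0, 7.5, 0, 0, 0.046], [0, 0, 0, 7.5, 0, 0, 0.046], [0, 0, 0, 7.5, 0, 0, 0.046], [0, 0, 0, 7.5, 0, 0, 0.046], [0, 0, 0, 0, 0, 0, 0.046], [0, 0, 0, 0, 0, 0, 0.046]],
])

```text
time: 2.45
position: [0.5199, 0.0907, 0.2266]
tool_rot: [[-0.0, -0.218, 0.976], [-0.0, 0.976, 0.218], [-1.0, -0.0, -0.0]]
wrist_force: [-0.4, -0.3, -0.1]
grip_width: 0.0461
```

Run:
```python
from bench import arm
import cv2
s=arm.observe();print({k:s[k] for k in('time','position','tool_rot','wrist_force','grip_width')})
for n in('scene','side','wrist'):
    c=arm.read_camera(n);cv2.imwrite(f'pics/{n}1.png',c['color'])
```

```text
{'time': 2.45, 'position': array([0.51985051, 0.09072642, 0.22656257]), 'tool_rot': array([[-1.63119697e-04, -2.17883103e-01,  9.75974860e-01],
       [-3.71165689e-05,  9.75974873e-01,  2.17883100e-01],
       [-9.99999986e-01, -6.83812967e-07, -1.67287799e-04]]), 'wrist_force': array([-0.4342581 , -0.32805535, -0.08172835]), 'grip_width': 0.04608877119549886}
```

View pics/wrist1.png

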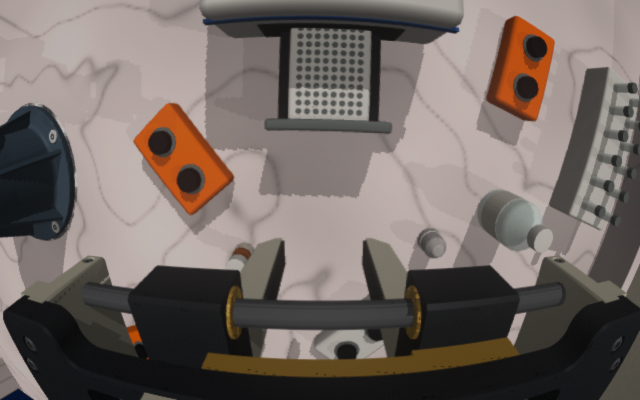

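View pics/scene1.png

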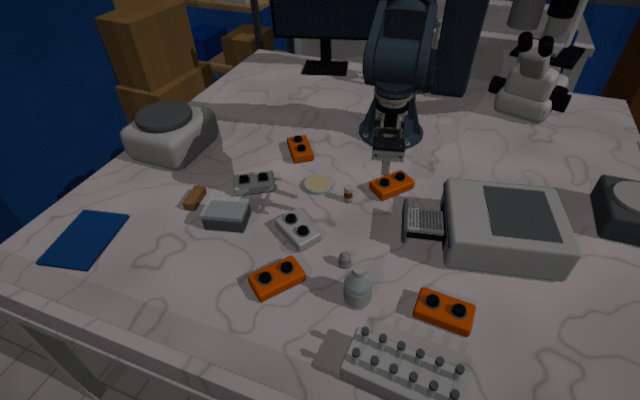

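The wrist view shows the panel (265–391, 119–132) square ahead of the fingers, with the reader face behind it (row ~28). I'll crop it and cast rays onto z = 0.072.

```bash
cat >> h.py <<'E'
def wray(c,s,u,v):
    f=K(c);du,dv=u-c['cx'],v-c['cy'];r=np.hypot(du,dv);th=r/f
    d=np.array([np.sin(th)*du/r,np.sin(th)*dv/r,np.cos(th)]);M=c['mount']
    R=np.asarray(s['tool_rot']);p=np.asarray(s['position'])
    return p+R@M[:3,3],R@(M[:3,:3]@d)
def wz(c,s,u,v,z):
    o,d=wray(c,s,u,v);return o+d*(z-o[2])/d[2]
E
python3 - <<'E'
from bench import arm
from h import *
np.set_printoptions(precision=4,suppress=True)
s=arm.observe();c=arm.read_camera('wrist')
cv2.imwrite('pics/wc.png',cv2.resize(c['color'][100:145,255:400],None,fx=5.5,fy=5.5,interpolation=cv2.INTER_CUBIC))
for u,v in((265,119.5),(390.5,122.5),(266,129),(390.5,131.5)):print(wz(c,s,u,v,.072))
print('base of reader face? top front edge'); 
for u,v in((203,17),(462,26)):print(wz(c,s,u,v,.10))
E
```

```text
[0.4466 0.1528 0.072 ]
[0.5714 0.1777 0.072 ]
[0.4495 0.1435 0.072 ]
[0.5737 0.1687 0.072 ]
base of reader face? top front edge
[0.368  0.2446 0.1   ]
[0.6147 0.2926 0.1   ]
```

View pics/wc.png

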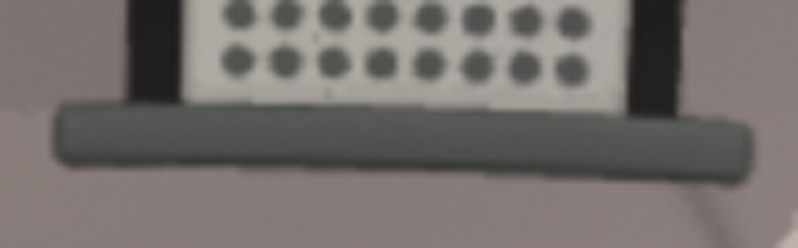

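The two yaw estimates agree at about 11.3° and the panel centre is about (0.512, 0.155). The face is ~57 mm ahead of the fingers and the tray ~78 mm out. Next: line up, then descend.

Emit:
step_arm([
  [[0, 0, 0.005, 1.3, 0, 0, 0.046], [0.03, 0, 0, 0, 0, 0, 0.046], [0.03, 0, 0, 0, 0, 0, 0.046], [0.03, 0, 0, 0, 0, 0, 0.046], [0.03, 0, 0, 0, 0, 0, 0.046], [0.03, 0, 0, 0, 0, 0, 0.046], [0.014, 0, 0, 0, 0, 0, 0.046], [0.009, 0, 0, 0, 0, 0, 0.046], [0, 0, 0, 0, 0, 0, 0.046]],
])

```text
time: 3.55
position: [0.5248, 0.0918, 0.0533]
tool_rot: [[-0.001, -0.192, 0.981], [-0.0, 0.981, 0.192], [-1.0, 0.0, -0.001]]
wrist_force: [0.5, 0.2, 0.1]
grip_width: 0.0461
```

Emit:
step_arm([
  [[0, 0.015, 0, 0, 0, 0, 0.046], [0, 0.015, 0, 0, 0, 0, 0.046], [0, 0.01, 0, 0, 0, 0, 0.046], [0, 0.005, 0, 0, 0, 0, 0.046], [0, 0.004, 0, 0, 0, 0, 0.046], [0, 0.004, 0, 0, 0, 0, 0.046], [0, 0.004, 0, 0, 0, 0, 0.046], [0, 0.004, 0, 0, 0, 0, 0.046], [0, 0.004, 0, 0, 0, 0, 0.046], [0, 0, 0, 0, 0, 0, 0.046]],
])

```text
time: 4.55
position: [0.5122, 0.156, 0.0536]
tool_rot: [[0.0, -0.192, 0.981], [0.0, 0.981, 0.192], [-1.0, 0.0, 0.0]]
wrist_force: [-0.7, -0.2, 0.4]
grip_width: 0.0461
```

Run:
```python
from bench import arm
import cv2
s=arm.observe();print({k:s[k] for k in('time','position','tool_rot','wrist_force','grip_width')})
for n in('scene','wrist'):
    c=arm.read_camera(n);cv2.imwrite(f'pics/{n}2.png',c['color'])
```

```text
{'time': 4.55, 'position': array([0.51224527, 0.15599006, 0.0536094 ]), 'tool_rot': array([[ 8.30288654e-06, -1.92139259e-01,  9.81367671e-01],
       [ 1.27358748e-04,  9.81367663e-01,  1.92139257e-01],
       [-9.99999992e-01,  1.23390447e-04,  3.26187998e-05]]), 'wrist_force': array([-0.65297995, -0.16790121,  0.37776229]), 'grip_width': 0.04612405109825736}
```

View pics/wrist2.png

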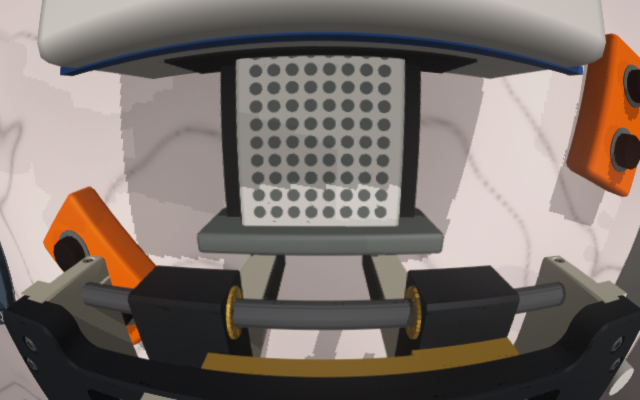

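View pics/scene2.png

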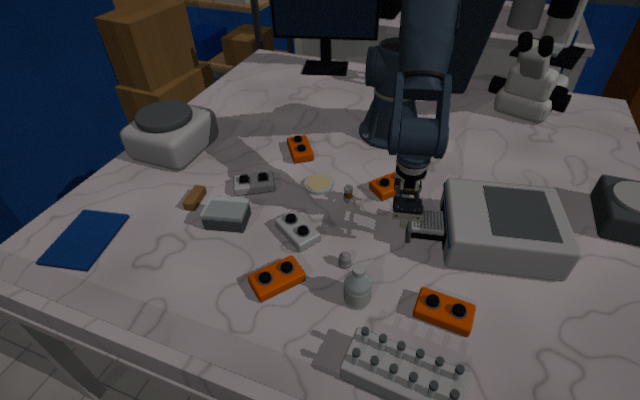

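The panel sits centred on the fingers at (320,235) and has already moved about 8 mm. I'll keep pushing.

Emit:
step_arm([
  [[0, 0.006, 0, 0, 0, 0, 0.046], [0, 0.006, 0, 0, 0, 0, 0.046], [0, 0.006, 0, 0, 0, 0, 0.046], [0, 0.006, 0, 0, 0, 0, 0.046], [0, 0.006, 0, 0, 0, 0, 0.046], [0, 0.006, 0, 0, 0, 0, 0.046], [0, 0.006, 0, 0, 0, 0, 0.046], [0, 0.006, 0, 0, 0, 0, 0.046], [0, 0.004, 0, 0, 0, 0, 0.046], [0, 0.003, 0, 0, 0, 0, 0.046]],
])

```text
time: 5.65
position: [0.5016, 0.21, 0.0536]
tool_rot: [[-0.0, -0.192, 0.981], [-0.0, 0.981, 0.192], [-1.0, 0.0, -0.0]]
wrist_force: [0.8, -2.3, -1.1]
grip_width: 0.0457
```

Emit:
step_arm([
  [[0, 0.002, 0, 0, 0, 0, 0.046], [0, 0.002, 0, 0, 0, 0, 0.046], [0, 0.002, 0, 0, 0, 0, 0.046]],
])

```text
time: 5.95
position: [0.5006, 0.2155, 0.0537]
tool_rot: [[-0.0, -0.192, 0.981], [0.0, 0.981, 0.192], [-1.0, 0.0, -0.0]]
wrist_force: [0.4, -2.1, -0.6]
grip_width: 0.0464
```

Emit:
step_arm([
  [[0, 0.002, 0, 0, 0, 0, 0.046], [0, 0.002, 0, 0, 0, 0, 0.046]],
])

```text
time: 6.15
position: [0.5, 0.2187, 0.0537]
tool_rot: [[0.0, -0.192, 0.981], [-0.002, 0.981, 0.192], [-1.0, -0.002, -0.0]]
wrist_force: [4.2, -21.8, 2.2]
grip_width: 0.0461
```

The force jumped from about 2 N to 22 N, which suggests the stop. I'll check it by picture.

Run:
```python
from bench import arm
from h import *
c=arm.read_camera('wrist');s=arm.observe();cv2.imwrite('pics/wrist3.png',c['color'])
print(s['time'],s['position'],s['wrist_force'])
n=np.array([-.196,.981,0]);print((s['position']-[.512,.155,0])@n)
d=arm.read_camera('side');cv2.imwrite('pics/side3.png',cv2.resize(d['color'][200:360,160:360],(800,600)))
```

```text
6.2 [0.49998606 0.21854974 0.05366703] [ 1.64252272 -8.22053866  0.30937374]
0.06469702416096175
```

View pics/wrist3.png

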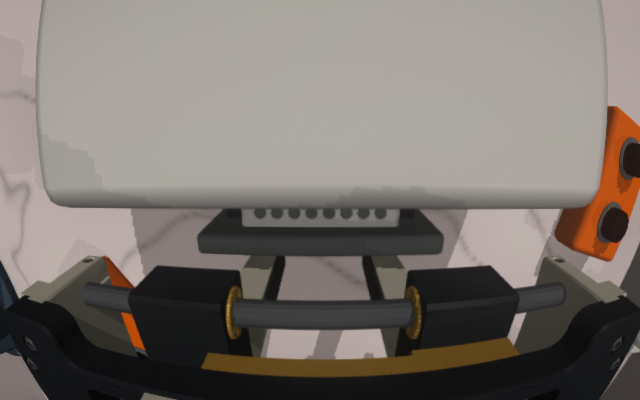

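View pics/side3.png

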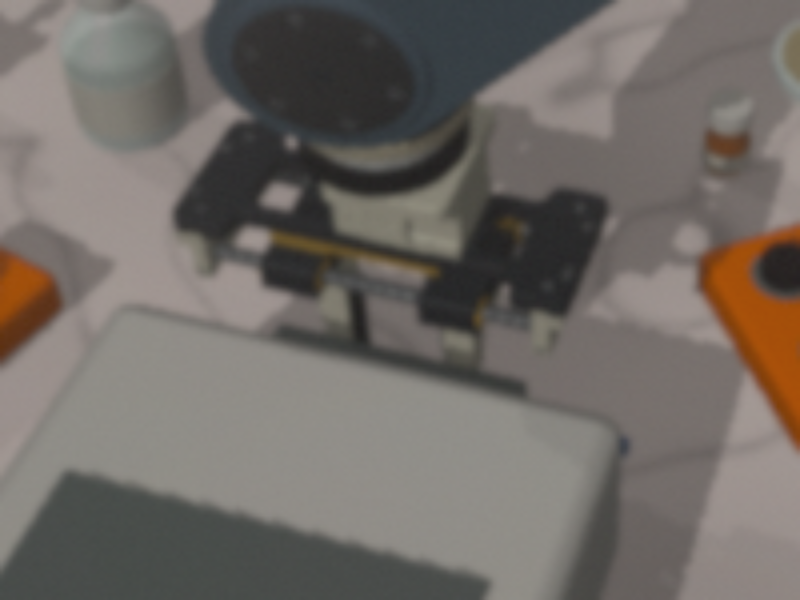

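One row of wells still shows, and the face has moved about 72 mm. I'll push a little more to see whether it's rigidly stopped.

Emit:
step_arm([
  [[0, 0.001, 0, 0, 0, 0, 0.046], [0, 0.001, 0, 0, 0, 0, 0.046], [0, 0, 0, 0, 0, 0, 0.046]],
])

```text
time: 6.55
position: [0.4999, 0.2187, 0.0537]
tool_rot: [[-0.0, -0.192, 0.981], [-0.004, 0.981, 0.192], [-1.0, -0.004, -0.001]]
wrist_force: [4.8, -25.5, 3.5]
grip_width: 0.0457
```

Run:
```python
from bench import arm
from h import *
np.set_printoptions(precision=4,suppress=True)
s=arm.observe();c=arm.read_camera('wrist');print(s['time'],s['position'],s['wrist_force'])
R=s['tool_rot'];p=s['position']
for nm,u,v,z in(('pan out',320,234,.072),('pan in',320,227,.072),('reader .12',320,203,.12),('reader .11',320,208,.11)):
    X=wz(c,s,u,v,z);print(nm,X,'ahead of tcp',(X-p)@R[:,1])
cv2.imwrite('pics/w4.png',cv2.resize(c['color'][195:260,190:350],None,fx=5,fy=5))
```

```text
6.55 [0.4999 0.2187 0.0537] [  4.7794 -25.4865   3.46  ]
pan out [0.495  0.2405 0.072 ] ahead of tcp 0.022290603108637255
pan in [0.4943 0.2441 0.072 ] ahead of tcp 0.025941137905118386
reader .12 [0.4899 0.2697 0.12  ] ahead of tcp 0.05173670964641491
reader .11 [0.4907 0.2651 0.11  ] ahead of tcp 0.047080586405724184
```

View pics/w4.png

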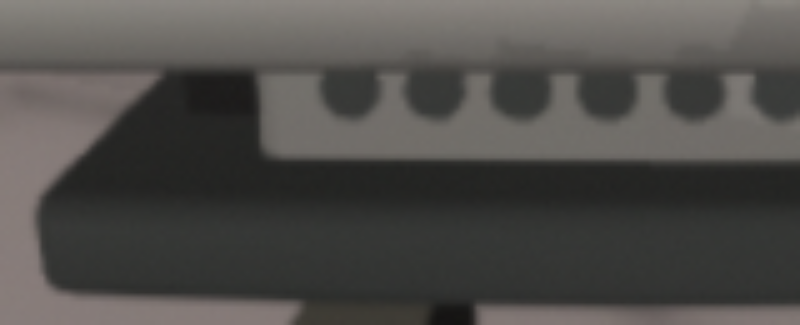

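Two extra 1 mm commands left the position unchanged while the force rose to 26 N. The panel-to-reader-face gap is about 37 mm, so the tray is home. I'll back off, rise and move to a spot from which to view the start pod.

Emit:
step_arm([
  [[0, -0.01, 0, 0, 0, 0, 0.046], [0, -0.03, 0, 0, 0, 0, 0.046], [-0.03, -0.005, 0, 0, 0, 0, 0.046], [-0.04, 0, 0, 0, 0, 0, 0.046], [-0.04, 0, 0, 0, 0, 0, 0.046], [-0.04, 0, 0, 0, 0, 0, 0.046]],
])

```text
time: 7.2
position: [0.5078, 0.1773, 0.2054]
tool_rot: [[0.0, -0.192, 0.981], [0.001, 0.981, 0.192], [-1.0, 0.001, 0.0]]
wrist_force: [0.7, 0.4, 0.3]
grip_width: 0.0461
```

Emit:
step_arm([
  [[0, -0.036, 0.0115, 0, 0, 0, 0.046], [0, -0.036, 0.0115, 0, 0, 0, 0.046], [0, -0.036, 0.0115, 0, 0, 0, 0.046], [0, -0.036, 0.0115, 0, 0, 0, 0.046], [0, -0.036, 0.0115, 0, 0, 0, 0.046], [0, -0.036, 0.0115, 0, 0, 0, 0.046], [0, -0.036, 0.0115, 0, 0, 0, 0.046], [0, -0.036, 0.0115, 0, 0, 0, 0.046], [0, -0.036, 0.0115, 0, 0, 0, 0.046], [0, -0.036, 0.0115, 0, 0, 0, 0.046]],
])

```text
time: 8.2
position: [0.6906, -0.1552, 0.2037]
tool_rot: [[0.0, -0.192, 0.981], [0.001, 0.981, 0.192], [-1.0, 0.001, 0.0]]
wrist_force: [-0.1, 0.1, 0.6]
grip_width: 0.0462
```

Emit:
step_arm([
  [[0, 0, 0, -7.8, 0, 0, 0.046], [0, 0, 0, -7.8, 0, 0, 0.046], [0, 0, 0, -7.8, 0, 0, 0.046], [0, 0, 0, -7.8, 0, 0, 0.046], [0, 0, 0, -7.8, 0, 0, 0.046], [0, 0, 0, -7.8, 0, 0, 0.046], [0, 0, 0, 0, 0, 0, 0.046], [0, 0, 0, 0, 0, 0, 0.046]],
])

```text
time: 9.0
position: [0.6901, -0.1538, 0.2036]
tool_rot: [[0.0, -0.845, 0.535], [0.0, 0.535, 0.845], [-1.0, 0.0, 0.0]]
wrist_force: [0.4, 0.5, 0.1]
grip_width: 0.0461
```

Run:
```python
from bench import arm
from h import *
s=arm.observe();c=arm.read_camera('wrist');cv2.imwrite('pics/wrist5.png',c['color']);print(s['time'],s['position'],s['tool_rot'],s['wrist_force'])
c=arm.read_camera('scene');cv2.imwrite('pics/scene5.png',c['color'])
```

```text
9.0 [ 0.69006155 -0.15384246  0.2036181 ] [[ 5.06382439e-05 -8.44746221e-01  5.35167095e-01]
 [ 2.99588743e-04  5.35167084e-01  8.44746176e-01]
 [-9.99999954e-01  1.17553574e-04  2.80176380e-04]] [0.40249814 0.52219444 0.12248099]
```

View pics/wrist5.png

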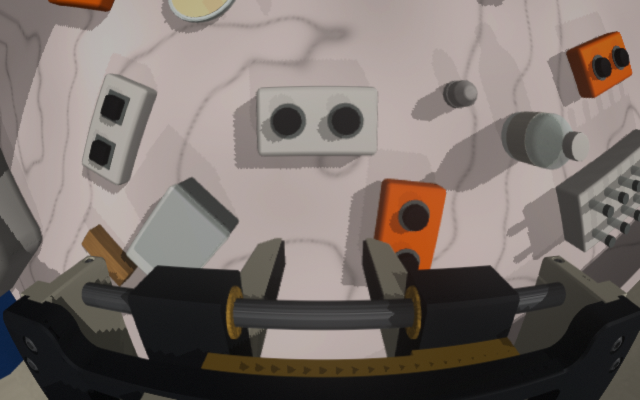

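View pics/scene5.png

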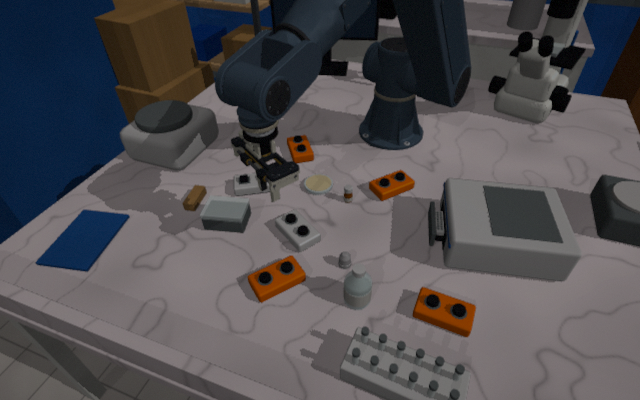

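The wrist view shows the round-key pod square ahead, with keys near (288,121) and (346,120). In the scene view the tray stands home at (437,220). Now I'll measure the key tops and the fingertips.

Run:
```python
from bench import arm
from h import *
np.set_printoptions(precision=4,suppress=True)
s=arm.observe();c=arm.read_camera('wrist');S=arm.read_camera('scene')
R=s['tool_rot'];p=s['position']
g=cv2.cvtColor(c['color'],cv2.COLOR_BGR2GRAY)
cv2.imwrite('pics/w5c.png',cv2.resize(c['color'][80:160,250:385],None,fx=5.5,fy=5.5,interpolation=cv2.INTER_CUBIC))
cv2.imwrite('pics/w5f.png',cv2.resize(c['color'][230:300,220:430],None,fx=3.8,fy=3.8,interpolation=cv2.INTER_CUBIC))
for th in(35,50,70):
    n,_,st,ce=cv2.connectedComponentsWithStats((g[95:148,262:375]<th).astype(np.uint8))
    T=[]
    for i in range(1,n):
        if st[i][4]>200:
            e=ce[i]+[262,95];X=wz(c,s,*e,.049);T.append(X);print(th,e,st[i][2:],X,'tool yz',(X-p)@R[:,1],(X-p)@R[:,2])
    if len(T)==2: 
        d=T[1]-T[0];m=(T[0]+T[1])/2;print('sep',np.linalg.norm(d),'dir tool deg',np.degrees(np.arctan2(d@R[:,1],d@R[:,2])),'mid',m,'tool',(m-p)@R[:,1],(m-p)@R[:,2])
# fingertip projections
M=c['mount'];f=K(c)
for q in([.008,0,.023],[.008,0,-.023],[.008,0,.0405],[.008,7.5e-3,.023],[-.03,7.5e-3,.023]):
    x=M[:3,:3].T@(np.array(q)-M[:3,3]);r=np.hypot(x[0],x[1]);th=np.arctan2(r,x[2]);print(q,[c['cx']+f*th*x[0]/r,c['cy']+f*th*x[1]/r])
# pod corners on z=.035
for e in((258,87),(376,87),(377,153.5),(258,153.5)):print('pod',wz(c,s,*e,.035))
```

```text
50 [286.5719 120.8645] [ 28  27 598] [ 0.6085 -0.1449  0.049 ] tool yz 0.07377325439372369 -0.03597406665780087
50 [345.4621 120.4958] [ 28  28 593] [ 0.6399 -0.0949  0.049 ] tool yz 0.0739063941348297 0.02313468492679449
sep 0.05910890213648493 dir tool deg 0.12905588674179874 mid [ 0.6242 -0.1199  0.049 ] tool 0.07383982426427675 -0.006419690865503209
70 [344.2718 120.8795] [ 32  31 747] [ 0.6397 -0.0961  0.049 ] tool yz 0.07350207113776805 0.021941402266202368
70 [286.0811 121.2205] [ 31  30 703] [ 0.6085 -0.1455  0.049 ] tool yz 0.07342169831735099 -0.036476237467363296
sep 0.05841769562213133 dir tool deg -179.92117071978888 mid [ 0.6241 -0.1208  0.049 ] tool 0.07346188472755957 -0.007267417600580487
[0.008, 0, 0.023] [np.float64(360.26114556355884), np.float64(251.03193076009495)]
[0.008, 0, -0.023] [np.float64(282.91250328295735), np.float64(250.95696707762028)]
[0.008, 0, 0.0405] [np.float64(389.02194364407376), np.float64(250.5639255212368)]
[0.008, 0.0075, 0.023] [np.float64(360.81246381332977), np.float64(239.42394590502207)]
[-0.03, 0.0075, 0.023] [np.float64(369.6874224087791), np.float64(270.09289414844966)]
pod [ 0.56   -0.1519  0.035 ]
pod [ 0.6268 -0.0475  0.035 ]
pod [ 0.6882 -0.0837  0.035 ]
pod [ 0.6198 -0.1915  0.035 ]
```

View pics/w5c.png

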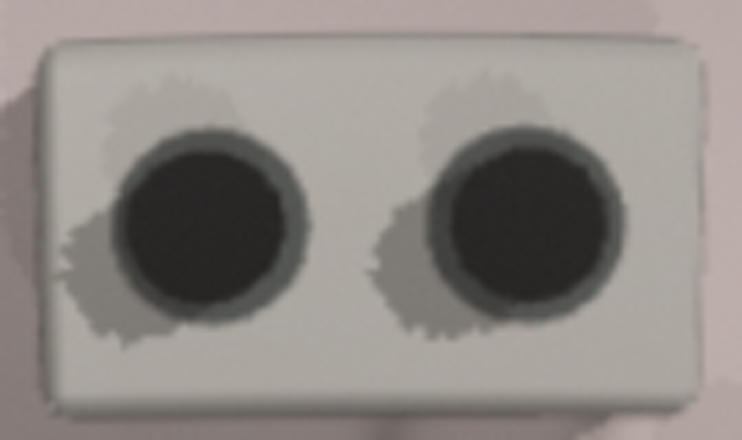

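View pics/w5f.png

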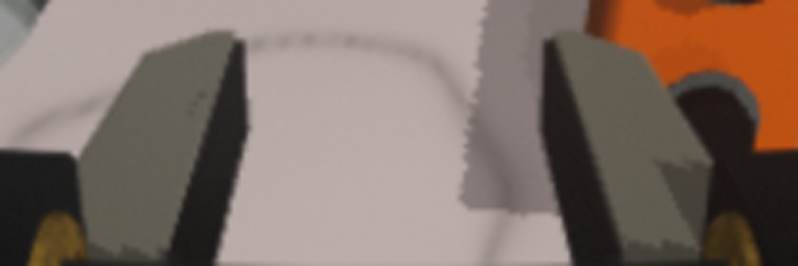

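Key mid-point from the wrist is (0.624,-0.120), against (0.625,-0.1185) from the fixed cameras. The separation is 59 mm and the yaw is within 0.2°. The tips taper to roughly 6 mm at the inner face, so a 52 mm opening puts them on the key centres. I'll move over the pod and descend to just above the keys.

Emit:
step_arm([
  [[0, 0.037, -0.0035, 0, 0, 0, 0.052], [0, 0.037, -0.003, 0, 0, 0, 0.052], [0, 0, 0, 0, 0, 0, 0.052], [0.04, 0, 0, 0, 0, 0, 0.052], [0.04, 0, 0, 0, 0, 0, 0.052], [0.03, 0, 0, 0, 0, 0, 0.052], [0.02, 0, 0, 0, 0, 0, 0.052], [0.005, 0, 0, 0, 0, 0, 0.052], [0, 0, 0, 0, 0, 0, 0.052]],
])

```text
time: 10.1
position: [0.6242, -0.1204, 0.0685]
tool_rot: [[-0.0, -0.846, 0.532], [0.0, 0.532, 0.846], [-1.0, 0.0, -0.0]]
wrist_force: [0.5, -0.6, 0.7]
grip_width: 0.052
```

Run:
```python
from bench import arm
from h import *
s=arm.observe();c=arm.read_camera('wrist');print(s['time'],s['position'],s['wrist_force'],s['grip_width'])
S=arm.read_camera('scene');D=arm.read_camera('side')
a=cv2.resize(c['color'][170:330,220:430],(525,400));b=cv2.resize(S['color'][185:265,250:350],(400,320));d=cv2.resize(D['color'][150:222,245:335],(400,320))
o=np.zeros((600,800,3),np.uint8);o[:280,:525]=a[:280];o[280:,:400]=b;o[280:,400:]=d
cv2.imwrite('pics/k6.png',cv2.convertScaleAbs(o,alpha=1.4))
```

```text
10.1 [ 0.62419021 -0.12036694  0.06847657] [ 0.50839186 -0.57391423  0.67972289] 0.052010545357660004
```

View pics/k6.png

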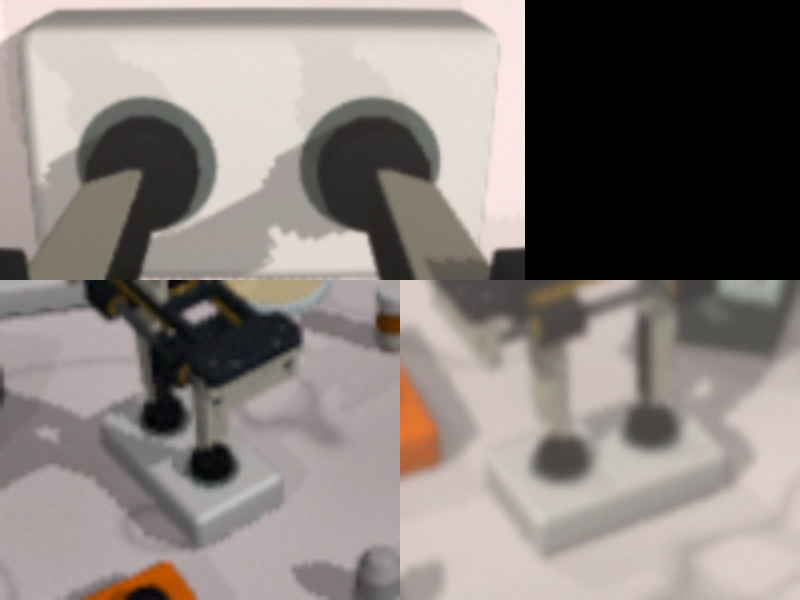

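Both tips are over their keys, centred within a few mm. Pressing slowly.

Emit:
step_arm([
  [[0.005, 0, 0, 0, 0, 0, 0.052], [0.004, 0, 0, 0, 0, 0, 0.052], [0.002, 0, 0, 0, 0, 0, 0.052], [0.002, 0, 0, 0, 0, 0, 0.052], [0.002, 0, 0, 0, 0, 0, 0.052], [0, 0, 0, 0, 0, 0, 0.052]],
])

```text
time: 10.85
position: [0.6239, -0.1202, 0.0537]
tool_rot: [[-0.0, -0.847, 0.532], [0.0, 0.532, 0.847], [-1.0, 0.0, -0.0]]
wrist_force: [-3.1, 0.8, 6.2]
grip_width: 0.0521
```

Emit:
step_arm([
  [[0.001, 0, 0, 0, 0, 0, 0.052], [0.001, 0, 0, 0, 0, 0, 0.052], [0, 0, 0, 0, 0, 0, 0.052]],
])

```text
time: 11.15
position: [0.6238, -0.1202, 0.052]
tool_rot: [[-0.0, -0.847, 0.532], [0.0, 0.532, 0.847], [-1.0, 0.0, -0.0]]
wrist_force: [-4.3, 0.4, 7.4]
grip_width: 0.0519
```

Emit:
step_arm([
  [[0.001, 0, 0, 0, 0, 0, 0.052], [0.001, 0, 0, 0, 0, 0, 0.052], [0, 0, 0, 0, 0, 0, 0.052]],
])

```text
time: 11.45
position: [0.6239, -0.1202, 0.0512]
tool_rot: [[-0.0, -0.847, 0.532], [-0.0, 0.532, 0.847], [-1.0, -0.0, -0.0]]
wrist_force: [-7.9, 1.1, 18.5]
grip_width: 0.0517
```

Run:
```python
from bench import arm
from h import *
s=arm.observe();c=arm.read_camera('wrist');print(s['time'],s['position'],s['wrist_force'],s['moment'])
S=arm.read_camera('scene');D=arm.read_camera('side')
a=cv2.resize(c['color'][170:330,220:430],(525,400));b=cv2.resize(S['color'][185:265,250:350],(400,320));d=cv2.resize(D['color'][150:222,245:335],(400,320))
o=np.zeros((600,800,3),np.uint8);o[:280,:525]=a[:280];o[280:,:400]=b;o[280:,400:]=d
cv2.imwrite('pics/k7.png',cv2.convertScaleAbs(o,alpha=1.4))
```

```text
11.45 [ 0.62393511 -0.12018961  0.05117062] [-7.88529087  1.13863531 18.53536626] [0.30346808 1.51160473 0.03429947]
```

View pics/k7.png

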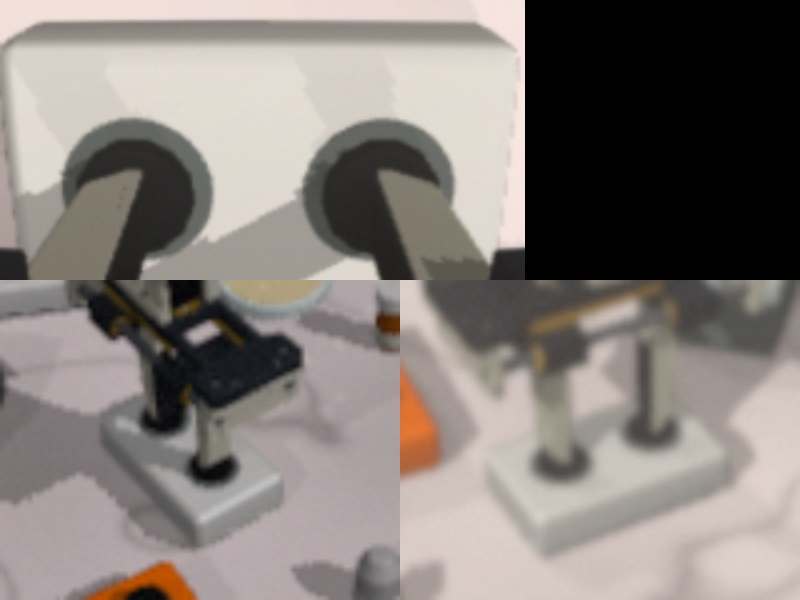

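The force rose from 7 to 18.5 N and the tips are at z = 0.043, so the keys are bottomed. The views show both keys low and equal. Holding for over 3 s.

Emit:
step_arm([
  [[0, 0, 0, 0, 0, 0, 0.052], [0, 0, 0, 0, 0, 0, 0.052], [0, 0, 0, 0, 0, 0, 0.052], [0, 0, 0, 0, 0, 0, 0.052], [0, 0, 0, 0, 0, 0, 0.052], [0, 0, 0, 0, 0, 0, 0.052], [0, 0, 0, 0, 0, 0, 0.052], [0, 0, 0, 0, 0, 0, 0.052], [0, 0, 0, 0, 0, 0, 0.052], [0, 0, 0, 0, 0, 0, 0.052], [0, 0, 0, 0, 0, 0, 0.052], [0, 0, 0, 0, 0, 0, 0.052]],
])

```text
time: 12.8
position: [0.6239, -0.1202, 0.0512]
tool_rot: [[0.0, -0.847, 0.532], [-0.0, 0.532, 0.847], [-1.0, -0.0, -0.0]]
wrist_force: [-7.6, 2.0, 18.1]
grip_width: 0.0519
```

Emit:
step_arm([
  [[0, 0, 0, 0, 0, 0, 0.052], [0, 0, 0, 0, 0, 0, 0.052], [0, 0, 0, 0, 0, 0, 0.052], [0, 0, 0, 0, 0, 0, 0.052], [0, 0, 0, 0, 0, 0, 0.052], [0, 0, 0, 0, 0, 0, 0.052], [0, 0, 0, 0, 0, 0, 0.052], [0, 0, 0, 0, 0, 0, 0.052], [0, 0, 0, 0, 0, 0, 0.052], [0, 0, 0, 0, 0, 0, 0.052], [0, 0, 0, 0, 0, 0, 0.052], [0, 0, 0, 0, 0, 0, 0.052]],
])

```text
time: 14.0
position: [0.6239, -0.1202, 0.0512]
tool_rot: [[0.0, -0.847, 0.532], [-0.0, 0.532, 0.847], [-1.0, -0.0, -0.0]]
wrist_force: [-8.5, 2.1, 16.9]
grip_width: 0.0518
```

Emit:
step_arm([
  [[0, 0, 0, 0, 0, 0, 0.052], [0, 0, 0, 0, 0, 0, 0.052], [0, 0, 0, 0, 0, 0, 0.052], [0, 0, 0, 0, 0, 0, 0.052], [0, 0, 0, 0, 0, 0, 0.052], [0, 0, 0, 0, 0, 0, 0.052], [0, 0, 0, 0, 0, 0, 0.052], [0, 0, 0, 0, 0, 0, 0.052], [0, 0, 0, 0, 0, 0, 0.052], [0, 0, 0, 0, 0, 0, 0.052], [0, 0, 0, 0, 0, 0, 0.052], [0, 0, 0, 0, 0, 0, 0.052]],
])

```text
time: 15.2
position: [0.6239, -0.1202, 0.0512]
tool_rot: [[0.0, -0.847, 0.532], [-0.0, 0.532, 0.847], [-1.0, -0.0, -0.0]]
wrist_force: [-8.7, 2.2, 18.4]
grip_width: 0.052
```

Held for more than 3.7 s. Now I'll release and move clear.

Emit:
step_arm([
  [[-0.004, 0, 0, 0, 0, 0, 0.052], [-0.006, 0, 0, 0, 0, 0, 0.052], [-0.01, 0, 0, 0, 0, 0, 0.052], [-0.04, 0, 0, 0, 0, 0, 0.052], [-0.04, 0, 0, 0, 0, 0, 0.052], [-0.04, 0, 0, 0, 0, 0, 0.052], [0, -0.035, 0, 0, 0, 0, 0.052], [0, -0.035, 0, 0, 0, 0, 0.052], [0, 0, 0, 0, 0, 0, 0.052], [0, 0, 0, 0, 0, 0, 0.052]],
])

```text
time: 16.2
position: [0.6831, -0.1575, 0.1892]
tool_rot: [[-0.001, -0.847, 0.532], [0.0, 0.532, 0.847], [-1.0, 0.001, -0.0]]
wrist_force: [-0.4, -0.3, -0.7]
grip_width: 0.0522
```

Run:
```python
from bench import arm
from h import *
np.set_printoptions(precision=4,suppress=True)
s=arm.observe();c=arm.read_camera('wrist');print(s['time'],s['position'],s['wrist_force'])
g=cv2.cvtColor(c['color'],cv2.COLOR_BGR2GRAY)
n,_,st,ce=cv2.connectedComponentsWithStats((g[95:148,262:375]<50).astype(np.uint8))
for i in range(1,n):
    if st[i][4]>200: print(ce[i]+[262,95],st[i][2:],wz(c,s,*(ce[i]+[262,95]),.049))
cv2.imwrite('pics/w8.png',c['color'])
S=arm.read_camera('scene');cv2.imwrite('pics/s8.png',S['color'])
```

```text
16.2 [ 0.6831 -0.1575  0.1892] [-0.4022 -0.2705 -0.7367]
[292.0576 124.7909] [ 30  29 660] [ 0.6083 -0.1448  0.049 ]
[353.755  124.7259] [ 30  29 653] [ 0.6397 -0.0947  0.049 ]
```

View pics/w8.png

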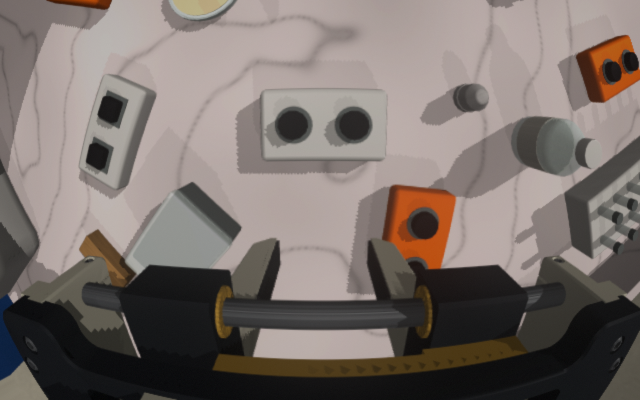

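View pics/s8.png

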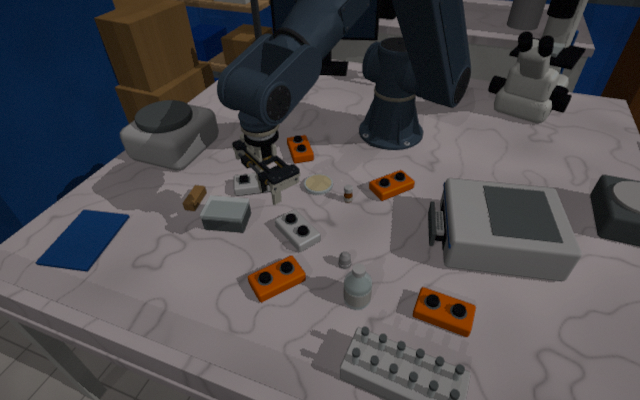

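The keys at (292,125) and (354,125) map to the same positions as before at full height (0.2 mm shift), so both are up and the pod hasn't moved. The tray is home and the arm is clear, so I'm handing in.

```bash
python3 -c "
from bench import arm
print(arm.finish_job())"
```

```text
the job is handed in; nothing more can be done
None
```

I pushed the tray home, pressed and held both round keys for more than 3 s, released them, moved the arm clear and handed the job in at about 16 s. The hand-in gives no verdict, so what follows comes from my own checks.

- **Tray:** I pushed with the fingertips until the force rose from about 2 N to 26 N with no further movement. The panel face then stood about 37 mm out from the reader, as it should when home. In the last scene picture it is still home.
- **Keys:** I held both round keys for more than 3.7 s with a steady 17–18 N in total. The tips were about 5.8 mm below where the key tops start, out of 6 mm travel. There was also a steady sideways force of about 8 N during the hold.
- **After release:** the wrist view puts both keys at full height, within about 0.2 mm of where they were before the press. The start pod had not moved, and the wrist force was about 0.9 N, in line with noise.
- **Other things:** the square-key pod and the other objects look unmoved in the pictures; I did not measure them.
- **Disagreements:** one early scene-camera measurement of the panel (162 mm wide against 130 given) was wrong and I dropped it. The tray travelled about 72 mm to the stop, against an estimate of about 78 mm.

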